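Set the pigment mill: burrs to touch, three clicks back, lock

TASK

Set the grind of the little bench mill: turn its adjusting ring clockwise until you feel the burrs inside just touch, without jamming them, then turn it back three clicks. Then swing the lock lever fully across to lock the setting, let go, and leave the other things on the bench where they are.

Things in the scene. Friction and masses are not known exactly. Their poses are not given: they have to be found in the camera images.
- ring_grip (a point): Centre, half-way up, of the aluminium adjusting ring: a knurled upright cylinder 60 mm across, 34 mm high, on top of a grey bench mill 135 mm high that is screwed down; its axis is upright through this point. Below it a fixed shoulder 92 mm across, 2.5 mm under the ring, with 18 radial ribs, one per click. A 12 mm shaft stub stands 10 mm above the ring.
- ring_index (a point): Top of the small dark raised bar on the ring's top face, 23.5 mm from its axis; it turns with the ring and shows how far it has turned.
- ring (a joint): Turn of the ring, rad; grows clockwise from above and lowers the upper burr 0.25 mm per rad. Clicks every 20 degrees (0.349 rad), each resists by up to 0.1 N m, then pulls on; let go, it rests in a click. Travel 0 to 4.7. The burrs touch 1.0 to 3.2 rad on from the start; from the first touch the torque rises 1.6 N m per rad on top of the clicks, and 0.25 rad further they are jammed.
- upper_burr: The upper burr, a 30 mm disc on the mill's axis, hidden inside the mill's body; it turns and sinks with the ring. Origin at the centre of its lower face, z up.
- lower_burr: The lower burr, a 30 mm disc on the mill's axis, hidden inside the mill's body under the upper one; at a height that differs each time, slightly sprung. Origin at the centre of its upper face, z up; the burrs touch when both origins meet (the readings are too coarse to tell when).
- lever_ball (a point): Centre of the black 18 mm ball at the end of the lock lever, 50 mm from its pivot; the rod below it is 8 mm thick. The lever stands beside the mill, 95 mm from the mill's axis, and swings in an upright plane that stands square to the line from the mill's axis to the lever.
- lever_pivot (a point): The lock lever's pivot, 30 mm above the worktop, in a bracket 22 mm long, 24 mm wide and 38 mm high; its axes turn with the lever: y along the hinge (pointing towards the mill), z along the lever from the pivot to the ball.
- lock_lever (a joint): Swing of the lock lever, rad: 0 leans 34 degrees from upright to the side of the mill's spout (unlocked), 0.6 upright, 1.2 leans 34 degrees the other way, at its stop (locked). It stays where it is left; about 0.1 N m moves it.
- glue_cup: White glue cup with a wooden stick in it, 64x84x73 mm, stands loose in front of the mill's spout; a bystander. Origin at the centre of its underside.
- tin: Round tin with a dark blue lid, 72 mm across, 28 mm high, loose; a bystander. Origin at the centre of its underside.
- chisel: Chisel with a wooden handle, 27x248x30 mm, lying loose to the right; a bystander. Origin at the centre of its underside.
Things that resemble listed ones, but are neither listed nor needed, are in the scene too. What is shaped like the part that bears ring_grip but purple is not meant.

How it is judged:
By the outcome, as a careful person would: the job done as asked, in the order asked, and still so for the second after the job is handed in, with the robot touching nothing.
It also fails if it takes over 72 s, if anything falls off the work surface, if the arm or the gripper's body presses on something with over 40 N, if the wrist force passes 120 N, or if a joint passes its speed limit or range.

ROBOT

A 6-joint arm with a two-finger parallel gripper is mounted at the origin on a cart in front of the work surface, level with it; the furniture and walls round the work are solid. World frame = base frame: x ahead of the robot, y to its left, z up, the work surface at z = 0. Lengths are in m, angles in rad, forces in N, time in s.
With the tool pointing down it reaches from about 0.4 to 0.825 m from the base axis. Payload 7 kg.
Tool frame: the origin (TCP) lies on the centre line of the jaws, within the pads' length; the fingertips stand 22 mm ahead of it and the grasp point (between the pads) lies 3 mm ahead of it; z points along the fingers, y is the direction in which the jaws open and shut (so a half turn about z gives the same grasp; the last joint's range is limited). The gripper opens to 88 mm and grips with 3 to 60 N. Pads are 19 mm wide; open, the fingers measure 130 mm over their backs; the gripper's body (78 mm by 193 mm) begins 47 mm behind the grasp point.
Start: joints at [1.506, 0.359, 0.012, 0, -1.224, -0.288], TCP at [0.233, 0.633, 0.249] pointing down, gripper open.
Joint ranges: [-3.07, 3.07], [-1.43, 2.12], [-1.02, 1.25], [-3.03, 1.67], [-3.05, -0], [-3.03, 3.03]. Speed limits (rad/s): [2.39, 2.39, 3.01, 3.14, 3.14, 3.14].

INTERFACE

Orientations are given as [roll, pitch, yaw] about the fixed x, y, z axes, in that order (R = Rz(yaw) Ry(pitch) Rx(roll)).
In Python, from station import arm gives the robot as it stands. The module is installed in compiled form; this text tells all that it offers.
- The arm moves only by the tool arm_command, never from a script. Its argument "motion" is a list of rows, each a list of 3 entries, a list of its own where there are three numbers: the shift along the tool's x, y, z in mm, then the turn, a rotation vector about the tool's x, y, z in degrees, then the opening, from 0 (shut) to 1 (fully open). In form: [[[tx, ty, tz], [wx, wy, wz], grip], ...]. A call has 1 to 20 rows; each row shifts and turns the commanded pose from where the row before left it, along the tool's axes as they then stand; what a row does not reach is not made up. A row lasts 1/12 s, in which the tool goes at most 41.7 mm and 7.16 degrees, less where a joint would pass 70% of its speed; a pose out of reach is approached as far as the arm can. A call is refused whole if a number of a shift passes 41.7 or a number of a turn 7.16, either way. A call with a gripper value outside its range is refused whole. The fingers move at their own pace and stop on an object; "newtons" is the grip in N (left out, the last holds). Time passes only in rows, so rows that do not move let the fingers close. It gives the time, the measured TCP pose, the force and the opening at its end, in the units of the state.
- arm.get_state(): the state, without advancing time (a new reading comes with each control period).
- arm.grab_frame(name): name is "side" or "top"; returns the picture (420x560x3 uint8, red, green, blue); there is no depth.
- arm.camera_info(name): a dict with "fov_y" (degrees; the focal length in pixels is half the picture's height over the tangent of half this angle, whatever the lens; pixels are square), "cx", "cy" (the principal point, pixels), "view" (4x4, takes a point from world to camera coordinates). Camera axes: x right, y down, z forward; pixel columns grow to the right and rows downward; lengths in m; the calibration is good to about 2 mm. A picture is of the moment at which its call begins. camera_info takes no time and is no camera call.
- arm.job_done(): hands the job in, once; it reports no verdict.
The state is a dict: "t": time; "q": joint angles; "qd": joint speeds; "joint_efforts": joint torques, N m; "eef_pos": TCP position; "ee_rot": TCP orientation; "force": force on the tool from outside, world axes, zero at the start; "moment": the same for the moment, N m; "width": finger opening in m.
Only numpy, scipy, OpenCV 4.12 (cv2) and the standard library are available. Lean on these libraries where they do the work, as an engineer would, in place of code of your own. Each camera call takes 0.05 s, during which the arm holds its last target. There are 200 camera calls.

## Working session

There is one attempt and no reset: what is moved stays moved. The work goes in short steps, Python scripts to look and compute and a tool call to move; the robot and the scene stay as the last step left them, time stands still between calls to the robot, and variables do not carry over. Pictures are saved under pics/ and viewed, on a budget of 10 in all, crops included, one or two more only if the job needs it, and the job is handed in when it is done.

Besides the shell and the picture viewer there is one more tool, called as name([rows], argument=value, ...), one row to a line, values as JSON. arm_command: Moves the arm, as the interface text tells. Its arguments: {"type":"object","properties":{"motion":{"type":"array","items":{"type":"array"}},"newtons":{"type":"number"}},"required":["motion"]}

```bash
mkdir -p pics; python3 - <<'E'
from station import arm
import cv2,numpy as np
np.set_printoptions(precision=4,suppress=True)
print(arm.get_state())
for n in("side","top"):
    i=arm.camera_info(n);print(n,i)
    cv2.imwrite(f"pics/{n}0.png",arm.grab_frame(n)[...,::-1])
E
```

```text
{'t': 0.0, 'q': array([ 1.5061,  0.3594,  0.0111, -0.0004, -1.224 , -0.2881]), 'qd': array([-0.0015, -0.0007, -0.0013, -0.0002,  0.0016,  0.0003]), 'joint_efforts': array([  0.0003, -58.2724,  29.3051,   6.9973,   0.007 ,  -0.0002]), 'eef_pos': array([0.2331, 0.633 , 0.2476]), 'ee_rot': array([ 3.1399, -0.0001, -0.3529]), 'force': array([ 0.1443,  0.7403, -0.6664]), 'moment': array([-0.0592, -0.0233, -0.0377]), 'width': 0.08764193323770644}
side {'fov_y': 46.066805767159444, 'cx': 281.7619749366171, 'cy': 206.81770794499104, 'view': array([[-0.9847, -0.1745,  0.0018,  0.5657],
       [-0.1003,  0.5574, -0.8242,  0.1457],
       [ 0.1428, -0.8117, -0.5664,  1.0545],
       [ 0.    ,  0.    ,  0.    ,  1.    ]])}
top {'fov_y': 55.43440687989808, 'cx': 277.90612511648646, 'cy': 201.2693833776498, 'view': array([[ 0.0137, -0.9999, -0.0086, -0.0024],
       [-0.9912, -0.0124, -0.1316,  0.6055],
       [ 0.1315,  0.0103, -0.9913,  0.8652],
       [ 0.    ,  0.    ,  0.    ,  1.    ]])}
```

View pics/side0.png

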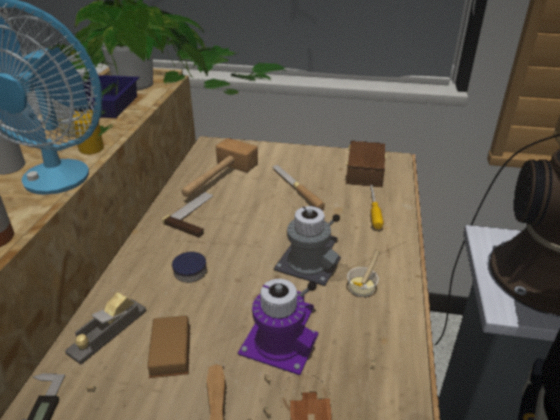

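View pics/top0.png

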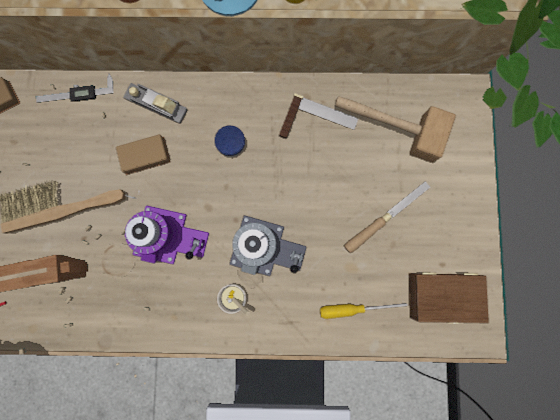

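The side view shows the grey mill's ring at about (310,218), the purple decoy at (278,295) and the cup at (363,281). The top view shows the grey ring at about (253,243), the lever ball at (295,268) and the cup at (233,298). Next I'll view an enlarged pair and triangulate.

```bash
python3 - <<'E'
import cv2,numpy as np
t=cv2.imread("pics/top0.png")[205:325,210:330];s=cv2.imread("pics/side0.png")[195:295,270:390]
t=cv2.resize(t,(400,400),interpolation=cv2.INTER_CUBIC);s=cv2.resize(s,(400,333),interpolation=cv2.INTER_CUBIC)
o=np.zeros((400,800,3),np.uint8);o[:,:400]=t;o[:333,400:]=s
cv2.imwrite("pics/crop0.png",o)
E
cat > h.py <<'E'
from station import arm
import numpy as np,cv2
I={n:arm.camera_info(n) for n in("side","top")}
def ray(n,u,v):
    i=I[n];f=210/np.tan(np.radians(i["fov_y"]/2));V=np.array(i["view"]);R=V[:3,:3]
    return -R.T@V[:3,3], R.T@np.array([(u-i["cx"])/f,(v-i["cy"])/f,1])
def plane(n,u,v,z):
    c,d=ray(n,u,v);return c+d*(z-c[2])/d[2]
def proj(n,p):
    i=I[n];f=210/np.tan(np.radians(i["fov_y"]/2));q=np.array(i["view"])@np.r_[p,1]
    return np.array([i["cx"]+f*q[0]/q[2],i["cy"]+f*q[1]/q[2]])
def tri(a,b):
    (c1,d1),(c2,d2)=ray("top",*a),ray("side",*b)
    s=np.linalg.lstsq(np.c_[d1,-d2],c2-c1,rcond=None)[0]
    p,q=c1+d1*s[0],c2+d2*s[1];return (p+q)/2,np.linalg.norm(p-q)
E
```

```text
(no output)
```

View pics/crop0.png

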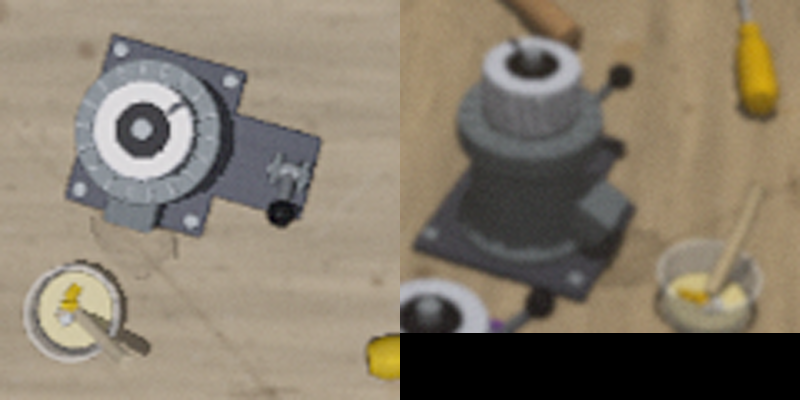

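The crop shows the ring top centre at top (252.6,243.7) and side (310,214), and the index bar at top (263,238). The ball is at top (294,268.6) and side (336,217.5). The lever leans towards the spout and cup, so it is unlocked.

```bash
python3 - <<'E'
from h import *
np.set_printoptions(precision=4,suppress=True)
T=cv2.imread("pics/top0.png");S=cv2.imread("pics/side0.png")
def mask(im,box,f,off):
    x0,y0,x1,y1=box;c=im[y0:y1,x0:x1].astype(int);m=f(c).astype(np.uint8)
    n,l,s,ce=cv2.connectedComponentsWithStats(m)
    k=1+np.argmax(s[1:,4]);print(off,s[k],ce[k]+[x0,y0]);return ce[k]+[x0,y0]
w=lambda c:(c.min(2)>170)
b=lambda c:(c.max(2)<45)
a=mask(T,(232,222,275,265),w,"ringtop");
bt=mask(T,(285,258,305,280),b,"ball top");bs=mask(S,(328,208,345,228),b,"ball side")
print("ball",tri(bt,bs))
print("ring stub",tri((252.6,243.7),(310.5,212.5)))
for z in(.135,.169,.145,.179): print(z,plane("top",252.6,243.7,z),plane("side",309.9,214.5,z))
for z in (.135,.169):
    c=plane("top",252.6,243.7,z);i=plane("top",263.1,238,z);print(z,i-c,np.linalg.norm(i-c))
print("ball planes",plane("top",*bt,.0715))
print("cup",plane("top",233,298,.0),"tin",plane("top",230,140,.028))
c=plane("top",252.6,243.7,.135); e=plane("top",210+193/3.333,205+129/3.333,.135);print("R",np.linalg.norm(e-c))
E
```

```text
ringtop [  6   7  30  30 447] [252.0738 243.5973]
ball top [ 6  7  8  8 43] [294.1163 268.3023]
ball side [ 6  8  4  4 13] [335.7692 217.6923]
ball (array([ 0.4573, -0.0314,  0.0703]), np.float64(0.00024681653126963605))
ring stub (array([0.5063, 0.0538, 0.1375]), np.float64(0.0008173213033115373))
0.135 [0.5067 0.054  0.135 ] [0.5065 0.0574 0.135 ]
0.169 [0.5059 0.0515 0.169 ] [0.5015 0.1051 0.169 ]
0.145 [0.5065 0.0533 0.145 ] [0.5051 0.0714 0.145 ]
0.179 [0.5056 0.0508 0.179 ] [0.5001 0.1192 0.179 ]
0.135 [ 0.0116 -0.0208  0.    ] 0.023804955727211797
0.169 [ 0.0111 -0.0199  0.    ] 0.022796123184397575
ball planes [ 0.4572 -0.0314  0.0715]
cup [0.3856 0.1059 0.    ] tin [0.7506 0.12   0.028 ]
R 0.030586151863368684
```

```bash
python3 - <<'E'
from h import *
from scipy.optimize import least_squares
np.set_printoptions(precision=4,suppress=True)
T=cv2.imread("pics/top0.png");S=cv2.imread("pics/side0.png")
def hull(im,box):
    x0,y0,x1,y1=box;m=(im[y0:y1,x0:x1].min(2)>150).astype(np.uint8)
    c=max(cv2.findContours(m,0,1)[0],key=cv2.contourArea);h=cv2.convexHull(c)[:,0]+[x0,y0];return h
for n,im,b in(("top",T,(232,222,275,265)),("side",S,(288,200,332,240))):
    h=hull(im,b).astype(float);print(n,cv2.fitEllipse(h.astype(np.float32)),h.min(0),h.max(0))
# predicted ring-top outline extents for candidate heights
a=np.linspace(0,6.28,60)
for z in(.125,.13,.135):
    c=plane("top",252.3,243.6,z)
    for n in("top","side"):
        q=np.array([proj(n,c+[.03*np.cos(t),.03*np.sin(t),0]) for t in a]);print(z,c[:2],n,q.min(0),q.max(0))
E
```

```text
top ((249.87167358398438, 242.64456176757812), (31.2886905670166, 34.97407150268555), 107.7053451538086) [234. 229.] [267. 259.]
side ((309.1191101074219, 214.51736450195312), (15.930119514465332, 28.388139724731445), 92.49576568603516) [295. 207.] [323. 222.]
0.125 [0.5072 0.0553] top [237.4812 228.7653] [267.1111 258.5709]
0.125 [0.5072 0.0553] side [294.9069 209.5029] [324.2152 226.642 ]
0.13 [0.507  0.0549] top [237.3894 228.6738] [267.2029 258.6641]
0.13 [0.507  0.0549] side [295.037  207.4492] [324.4204 224.5297]
0.135 [0.5069 0.0546] top [237.2965 228.5813] [267.2958 258.7584]
0.135 [0.5069 0.0546] side [295.1678 205.3854] [324.6266 222.4064]
```

arm_command([
  [[23, 22.5, 0], [0, 0, 0], 1],
  [[23, 22.5, 0], [0, 0, 0], 1],
  [[23, 22.5, 0], [0, 0, 0], 1],
  [[23, 22.5, 0], [0, 0, 0], 1],
  [[23, 22.5, 0], [0, 0, 0], 1],
  [[23, 22.5, 0], [0, 0, 0], 1],
  [[23, 22.5, 0], [0, 0, 0], 1],
  [[23, 22.5, 0], [0, 0, 0], 1],
  [[23, 22.5, 0], [0, 0, 0], 1],
  [[23, 22.5, 0], [0, 0, 0], 1],
  [[23, 22.5, 0], [0, 0, 0], 1],
  [[23, 22.5, 0], [0, 0, 0], 1],
  [[23, 22.5, 0], [0, 0, 0], 1],
  [[23, 22.5, 0], [0, 0, 0], 1],
  [[23, 22.5, 0], [0, 0, 0], 1],
  [[23, 22.5, 0], [0, 0, 0], 1],
  [[23, 22.5, 0], [0, 0, 0], 1],
  [[23, 22.5, 0], [0, 0, 0], 1],
  [[23, 22.5, 0], [0, 0, 0], 1],
  [[20, 20, 0], [0, 0, 0], 1],
])

```text
t: 1.77
eef_pos: [0.5077, 0.0537, 0.2484]
ee_rot: [3.141, 0.0, -0.353]
force: [-0.1, 0.2, 0.4]
width: 0.0872
```

arm_command([
  [[0, 0, 0], [0, 0, -6.5], 1],
  [[0, 0, 0], [0, 0, -6.5], 1],
  [[0, 0, 0], [0, 0, -6.5], 1],
  [[0, 0, 0], [0, 0, -6.5], 1],
  [[0, 0, 0], [0, 0, -6.5], 1],
  [[0, 0, 0], [0, 0, -6.5], 1],
  [[0, 0, 0], [0, 0, -6.5], 1],
  [[0, 0, 0], [0, 0, -6.5], 1],
  [[0, 0, 0], [0, 0, -6.5], 1],
  [[0, 0, 0], [0, 0, -6.5], 1],
  [[0, 0, 0], [0, 0, -6.5], 1],
  [[0, 0, 0], [0, 0, -6.5], 1],
  [[0, 0, 0], [0, 0, -6.5], 1],
  [[0, 0, 0], [0, 0, -6.5], 1],
  [[0, 0, 0], [0, 0, 0], 1],
])

```text
t: 3.02
eef_pos: [0.5072, 0.0555, 0.2483]
ee_rot: [-3.141, 0.0, 1.241]
force: [0.3, -0.1, -0.7]
width: 0.0876
```

```bash
python3 - <<'E'
from station import arm
s=arm.get_state();print(s["t"],s["q"],s["eef_pos"],s["ee_rot"],s["force"],s["moment"])
E
```

```text
3.0167 [ 4.94236668e-01  8.64298518e-02 -3.44889404e-01 -1.57357457e-04
 -1.14014290e+00  2.31718725e+00] [0.50719884 0.05548555 0.24826899] [-3.14103562e+00  3.91756614e-04  1.24056197e+00] [ 0.26984188 -0.10702157 -0.74105259] [-0.03219246 -0.07195838 -0.04902828]
```

arm_command([
  [[0, 0, 20], [0, 0, 0], 1],
  [[0, 0, 20], [0, 0, 0], 1],
  [[0, 0, 20], [0, 0, 0], 1],
  [[0, 0, 20], [0, 0, 0], 1],
  [[0, 0, 20], [0, 0, 0], 1],
  [[0, 0, 10], [0, 0, 0], 1],
  [[0, 0, 9], [0, 0, 0], 1],
  [[0, 0, 0], [0, 0, 0], 1],
])

```text
t: 3.68
eef_pos: [0.5067, 0.0552, 0.1281]
ee_rot: [-3.14, 0.002, 1.234]
force: [-0.6, -0.8, -0.1]
width: 0.0874
```

arm_command([
  [[0, 0, 0], [0, 0, 0], 0.75],
  [[0, 0, 0], [0, 0, 0], 0.7],
  [[0, 0, 0], [0, 0, 0], 0.6],
  [[0, 0, 0], [0, 0, 0], 0.5],
  [[0, 0, 0], [0, 0, 0], 0.4],
  [[0, 0, 0], [0, 0, 0], 0.4],
], newtons=10)

```text
t: 4.18
eef_pos: [0.5087, 0.0556, 0.1304]
ee_rot: [3.139, -0.001, 1.236]
force: [4.1, -3.6, -0.0]
width: 0.0598
```

```bash
python3 - <<'E'
from station import arm
import cv2
s=arm.get_state();print(s["t"],s["q"],s["eef_pos"],s["ee_rot"],s["force"],s["moment"],s["width"])
a=cv2.resize(arm.grab_frame("side")[170:300,250:410,::-1],None,fx=3,fy=3);cv2.imwrite("pics/g1.png",a)
E
```

```text
4.1833 [ 4.93792308e-01  2.03025991e-01 -5.05798218e-01  1.44245832e-03
 -8.59544885e-01  2.31191521e+00] [0.50871409 0.05556311 0.13043743] [ 3.13914654e+00 -1.05096502e-03  1.23585276e+00] [ 4.09877517 -3.58500237 -0.0431997 ] [-9.64317441e-01 -1.22153499e+00 -7.79831819e-04] 0.05983025559081576
```

View pics/g1.png

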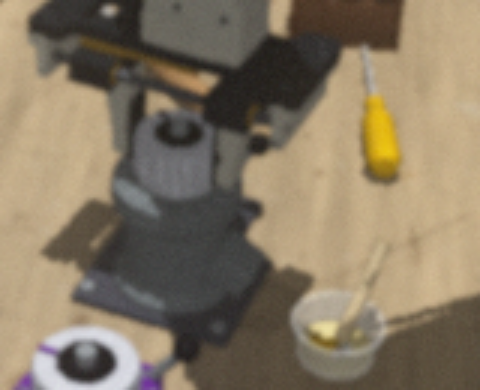

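The grip holds on the ring, with a finger on each side and a width of 59.8 mm. I'll centre the tool slightly, raise the grip force and record the torque over the safe first 50°.

```bash
cat > m.py <<'E'
from station import arm
import numpy as np
S=[]
for k in range(4):
    arm.grab_frame("top"); S.append(arm.get_state())
a=lambda k,i:np.mean([s[k][i] for s in S])
yaw=np.degrees(np.unwrap([s["ee_rot"][2] for s in S]).mean())
print("t%.1f yaw %.2f Mz %.3f sd %.3f F %s pos %s w %.4f q6 %.2f tau6 %.3f"%(S[-1]["t"],yaw,a("moment",2),np.std([s["moment"][2] for s in S]),np.round(np.mean([s["force"] for s in S],0),1),np.round(np.mean([s["eef_pos"] for s in S],0),4),S[-1]["width"],S[-1]["q"][5],a("joint_efforts",5)))
E
python3 m.py
```

```text
t4.4 yaw 70.80 Mz -0.003 sd 0.043 F [ 4.4 -2.3  0.8] pos [0.5087 0.0556 0.1304] w 0.0599 q6 2.31 tau6 -0.013
```

arm_command([
  [[0, 1, 0], [0, 0, 0], 0.4],
  [[0, 0, 0], [0, 0, 0], 0.4],
  [[0, 0, 0], [0, 0, 0], 0.4],
], newtons=30)

```text
t: 4.68
eef_pos: [0.5088, 0.0555, 0.1304]
ee_rot: [3.141, -0.001, 1.236]
force: [-0.6, 0.5, 5.4]
width: 0.0594
```

```bash
python3 m.py
```

```text
t4.9 yaw 70.80 Mz -0.017 sd 0.036 F [-0.4  0.3  5.4] pos [0.5088 0.0555 0.1304] w 0.0594 q6 2.31 tau6 0.014
```

arm_command([
  [[0, 0, 0], [0, 0, 2.5], 0.4],
  [[0, 0, 0], [0, 0, 2.5], 0.4],
  [[0, 0, 0], [0, 0, 0], 0.4],
])

```text
t: 5.13
eef_pos: [0.5089, 0.0555, 0.1304]
ee_rot: [3.141, -0.001, 1.146]
force: [0.1, 0.2, 5.6]
width: 0.0597
```

```bash
python3 m.py
```

```text
t5.3 yaw 65.78 Mz -0.027 sd 0.023 F [-0.3 -0.   5.4] pos [0.5089 0.0555 0.1304] w 0.0598 q6 2.23 tau6 -0.098
```

arm_command([
  [[0, 0, 0], [0, 0, 2.5], 0.4],
  [[0, 0, 0], [0, 0, 2.5], 0.4],
  [[0, 0, 0], [0, 0, 0], 0.4],
])

```text
t: 5.58
eef_pos: [0.5089, 0.0555, 0.1304]
ee_rot: [3.141, -0.001, 1.059]
force: [-0.3, 0.2, 6.2]
width: 0.0594
```

```bash
python3 m.py
```

```text
t5.8 yaw 60.83 Mz -0.024 sd 0.032 F [ 0.1 -0.2  5.9] pos [0.5089 0.0555 0.1304] w 0.0598 q6 2.14 tau6 -0.094
```

arm_command([
  [[0, 0, 0], [0, 0, 2.5], 0.4],
  [[0, 0, 0], [0, 0, 2.5], 0.4],
  [[0, 0, 0], [0, 0, 0], 0.4],
])

```text
t: 6.03
eef_pos: [0.509, 0.0554, 0.1304]
ee_rot: [3.141, -0.001, 0.972]
force: [-0.6, -0.4, 4.9]
width: 0.0595
```

```bash
python3 m.py
```

```text
t6.2 yaw 55.83 Mz -0.090 sd 0.017 F [ 0.2 -0.3  5.8] pos [0.509  0.0554 0.1304] w 0.0594 q6 2.05 tau6 -0.041
```

arm_command([
  [[0, 0, 0], [0, 0, 2.5], 0.4],
  [[0, 0, 0], [0, 0, 2.5], 0.4],
  [[0, 0, 0], [0, 0, 0], 0.4],
])

```text
t: 6.48
eef_pos: [0.509, 0.0554, 0.1304]
ee_rot: [3.141, -0.001, 0.885]
force: [0.5, -1.0, 5.1]
width: 0.0598
```

```bash
python3 m.py
```

```text
t6.7 yaw 50.83 Mz -0.069 sd 0.026 F [ 1.1 -0.4  5.6] pos [0.509  0.0554 0.1304] w 0.0590 q6 1.97 tau6 -0.051
```

arm_command([
  [[0, 0, 0], [0, 0, 2.5], 0.4],
  [[0, 0, 0], [0, 0, 2.5], 0.4],
  [[0, 0, 0], [0, 0, 0], 0.4],
])

```text
t: 6.93
eef_pos: [0.5091, 0.0554, 0.1304]
ee_rot: [3.141, -0.001, 0.798]
force: [1.9, -1.0, 4.1]
width: 0.0595
```

```bash
python3 m.py
```

```text
t7.1 yaw 45.83 Mz -0.016 sd 0.030 F [ 0.5 -0.7  5. ] pos [0.5091 0.0554 0.1304] w 0.0594 q6 1.88 tau6 -0.093
```

arm_command([
  [[0, 0, 0], [0, 0, 2.5], 0.4],
  [[0, 0, 0], [0, 0, 2.5], 0.4],
  [[0, 0, 0], [0, 0, 0], 0.4],
])

```text
t: 7.38
eef_pos: [0.5091, 0.0553, 0.1304]
ee_rot: [3.141, -0.001, 0.711]
force: [1.6, -2.6, 5.7]
width: 0.0591
```

```bash
python3 m.py
```

```text
t7.6 yaw 40.87 Mz -0.030 sd 0.017 F [ 1.2 -1.3  6.2] pos [0.5091 0.0553 0.1304] w 0.0593 q6 1.79 tau6 -0.088
```

arm_command([
  [[0, 0, 0], [0, 0, 2.5], 0.4],
  [[0, 0, 0], [0, 0, 2.5], 0.4],
  [[0, 0, 0], [0, 0, 0], 0.4],
])

```text
t: 7.83
eef_pos: [0.5092, 0.0553, 0.1304]
ee_rot: [3.141, -0.002, 0.624]
force: [1.1, -1.3, 6.2]
width: 0.0593
```

```bash
python3 m.py
```

```text
t8.0 yaw 35.87 Mz -0.075 sd 0.035 F [ 1.4 -1.7  6.1] pos [0.5092 0.0553 0.1304] w 0.0595 q6 1.70 tau6 -0.037
```

arm_command([
  [[0, 0, 0], [0, 0, 2.5], 0.4],
  [[0, 0, 0], [0, 0, 2.5], 0.4],
  [[0, 0, 0], [0, 0, 0], 0.4],
])

```text
t: 8.28
eef_pos: [0.5092, 0.0552, 0.1304]
ee_rot: [3.141, -0.002, 0.536]
force: [1.6, -2.0, 5.1]
width: 0.0592
```

```bash
python3 m.py; python3 - <<'E'
from h import *
T=arm.grab_frame("top")[...,::-1];S=arm.grab_frame("side")[...,::-1]
o=np.zeros((400,800,3),np.uint8);o[:,:400]=cv2.resize(T[203:283,213:293],(400,400),interpolation=2);o[:,400:]=cv2.resize(S[190:240,285:335],(400,400),interpolation=2)
cv2.imwrite("pics/g2.png",o)
E
```

```text
t8.5 yaw 30.87 Mz -0.089 sd 0.021 F [ 1.6 -1.7  5.1] pos [0.5092 0.0552 0.1304] w 0.0596 q6 1.62 tau6 -0.050
```

View pics/g2.png

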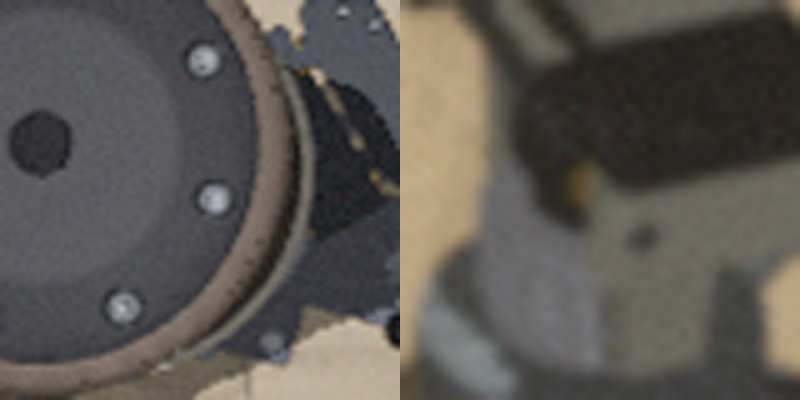

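The index is hidden under the gripper. The joint-6 torque, though, repeats every 20° (−.10, −.09, −.04, −.05), so the ring is turning and clicking. I'll continue in 5° steps and compare with that pattern.

arm_command([
  [[0, 0, 0], [0, 0, 2.5], 0.4],
  [[0, 0, 0], [0, 0, 2.5], 0.4],
  [[0, 0, 0], [0, 0, 0], 0.4],
])

```text
t: 8.83
eef_pos: [0.5092, 0.0552, 0.1304]
ee_rot: [3.141, -0.002, 0.449]
force: [1.6, -2.8, 5.2]
width: 0.059
```

```bash
python3 m.py
```

```text
t9.0 yaw 25.88 Mz -0.034 sd 0.039 F [ 1.9 -2.1  5.5] pos [0.5092 0.0552 0.1304] w 0.0598 q6 1.53 tau6 -0.090
```

arm_command([
  [[0, 0, 0], [0, 0, 2.5], 0.4],
  [[0, 0, 0], [0, 0, 2.5], 0.4],
  [[0, 0, 0], [0, 0, 0], 0.4],
])

```text
t: 9.28
eef_pos: [0.5092, 0.0551, 0.1304]
ee_rot: [3.141, -0.002, 0.362]
force: [3.0, -3.8, 4.6]
width: 0.0594
```

```bash
python3 m.py
```

```text
t9.5 yaw 20.89 Mz -0.044 sd 0.023 F [ 2.4 -2.5  5.5] pos [0.5092 0.0551 0.1304] w 0.0593 q6 1.44 tau6 -0.076
```

arm_command([
  [[0, 0, 0], [0, 0, 2.5], 0.4],
  [[0, 0, 0], [0, 0, 2.5], 0.4],
  [[0, 0, 0], [0, 0, 0], 0.4],
])

```text
t: 9.73
eef_pos: [0.5093, 0.0551, 0.1304]
ee_rot: [3.141, -0.002, 0.275]
force: [2.1, -4.5, 6.0]
width: 0.0595
```

```bash
python3 m.py
```

```text
t9.9 yaw 15.88 Mz -0.115 sd 0.026 F [ 2.4 -3.   5.3] pos [0.5093 0.0551 0.1304] w 0.0593 q6 1.36 tau6 -0.004
```

arm_command([
  [[0, 0, 0], [0, 0, 2.5], 0.4],
  [[0, 0, 0], [0, 0, 2.5], 0.4],
  [[0, 0, 0], [0, 0, 0], 0.4],
])

```text
t: 10.18
eef_pos: [0.5093, 0.055, 0.1304]
ee_rot: [3.141, -0.002, 0.188]
force: [2.8, -3.7, 5.2]
width: 0.0595
```

```bash
python3 m.py
```

```text
t10.4 yaw 10.89 Mz -0.112 sd 0.005 F [ 2.7 -3.8  5. ] pos [0.5093 0.0551 0.1304] w 0.0593 q6 1.27 tau6 -0.025
```

arm_command([
  [[0, 0, 0], [0, 0, 2.5], 0.4],
  [[0, 0, 0], [0, 0, 2.5], 0.4],
  [[0, 0, 0], [0, 0, 0], 0.4],
])

```text
t: 10.63
eef_pos: [0.5093, 0.055, 0.1304]
ee_rot: [3.141, -0.002, 0.101]
force: [2.4, -2.9, 5.2]
width: 0.0593
```

```bash
python3 m.py
```

```text
t10.8 yaw 5.91 Mz -0.024 sd 0.038 F [ 2.6 -3.5  4.6] pos [0.5093 0.055  0.1304] w 0.0595 q6 1.18 tau6 -0.109
```

arm_command([
  [[0, 0, 0], [0, 0, 2.5], 0.4],
  [[0, 0, 0], [0, 0, 2.5], 0.4],
  [[0, 0, 0], [0, 0, 0], 0.4],
])

```text
t: 11.08
eef_pos: [0.5093, 0.0549, 0.1304]
ee_rot: [3.141, -0.002, 0.013]
force: [3.1, -4.5, 5.4]
width: 0.0593
```

```bash
python3 m.py
```

```text
t11.3 yaw 0.90 Mz 0.004 sd 0.017 F [ 2.5 -4.2  5.1] pos [0.5093 0.0549 0.1304] w 0.0598 q6 1.09 tau6 -0.089
```

arm_command([
  [[0, 0, 0], [0, 0, 2], 0.4],
  [[0, 0, 0], [0, 0, 1], 0.4],
  [[0, 0, 0], [0, 0, 0], 0.4],
])

```text
t: 11.53
eef_pos: [0.5093, 0.0549, 0.1304]
ee_rot: [3.141, -0.002, -0.037]
force: [2.5, -4.6, 4.6]
width: 0.0593
```

```bash
python3 m.py
```

```text
t11.7 yaw -2.09 Mz -0.058 sd 0.021 F [ 2.3 -4.2  5.4] pos [0.5093 0.0549 0.1304] w 0.0594 q6 1.04 tau6 0.030
```

arm_command([
  [[0, 0, 0], [0, 0, 2], 0.4],
  [[0, 0, 0], [0, 0, 0], 0.4],
])

```text
t: 11.9
eef_pos: [0.5093, 0.0549, 0.1304]
ee_rot: [3.141, -0.002, -0.073]
force: [3.3, -4.2, 4.4]
width: 0.0594
```

```bash
python3 m.py
```

```text
t12.1 yaw -4.10 Mz -0.091 sd 0.034 F [ 2.6 -4.5  5.1] pos [0.5093 0.0549 0.1304] w 0.0593 q6 1.01 tau6 0.010
```

No contact by 75°. Continuing.

arm_command([
  [[0, 0, 0], [0, 0, 2.5], 0.4],
  [[0, 0, 0], [0, 0, 2.5], 0.4],
  [[0, 0, 0], [0, 0, 0], 0.4],
])

```text
t: 12.35
eef_pos: [0.5093, 0.0548, 0.1304]
ee_rot: [3.141, -0.002, -0.161]
force: [1.6, -5.2, 4.7]
width: 0.0591
```

```bash
python3 m.py
```

```text
t12.6 yaw -9.10 Mz -0.131 sd 0.005 F [ 2.6 -4.8  5.1] pos [0.5093 0.0548 0.1304] w 0.0593 q6 0.92 tau6 -0.013
```

arm_command([
  [[0, 0, 0], [0, 0, 2.5], 0.4],
  [[0, 0, 0], [0, 0, 2.5], 0.4],
  [[0, 0, 0], [0, 0, 0], 0.4],
])

```text
t: 12.8
eef_pos: [0.5093, 0.0548, 0.1304]
ee_rot: [3.142, -0.002, -0.248]
force: [2.4, -6.5, 4.8]
width: 0.0591
```

```bash
python3 m.py
```

```text
t13.0 yaw -14.09 Mz -0.020 sd 0.032 F [ 2.8 -4.8  5.3] pos [0.5093 0.0548 0.1304] w 0.0600 q6 0.83 tau6 -0.107
```

arm_command([
  [[0, 0, 0], [0, 0, 2.5], 0.4],
  [[0, 0, 0], [0, 0, 2.5], 0.4],
  [[0, 0, 0], [0, 0, 0], 0.4],
])

```text
t: 13.25
eef_pos: [0.5092, 0.0547, 0.1304]
ee_rot: [3.142, -0.002, -0.336]
force: [3.2, -5.4, 5.5]
width: 0.0594
```

```bash
python3 m.py
```

```text
t13.4 yaw -19.10 Mz -0.053 sd 0.028 F [ 3.  -5.5  5.4] pos [0.5092 0.0547 0.1304] w 0.0591 q6 0.74 tau6 -0.085
```

arm_command([
  [[0, 0, 0], [0, 0, 2.5], 0.4],
  [[0, 0, 0], [0, 0, 2.5], 0.4],
  [[0, 0, 0], [0, 0, 0], 0.4],
])

```text
t: 13.7
eef_pos: [0.5092, 0.0547, 0.1304]
ee_rot: [-3.142, -0.002, -0.423]
force: [2.9, -5.1, 5.1]
width: 0.0595
```

```bash
python3 m.py
```

```text
t13.9 yaw -24.10 Mz -0.088 sd 0.022 F [ 2.5 -5.4  5.1] pos [0.5092 0.0546 0.1304] w 0.0593 q6 0.66 tau6 -0.039
```

arm_command([
  [[0, 0, 0], [0, 0, 2.5], 0.4],
  [[0, 0, 0], [0, 0, 2.5], 0.4],
  [[0, 0, 0], [0, 0, 0], 0.4],
])

```text
t: 14.15
eef_pos: [0.5092, 0.0546, 0.1304]
ee_rot: [-3.141, -0.002, -0.51]
force: [2.1, -6.5, 4.9]
width: 0.0594
```

```bash
python3 m.py
```

```text
t14.3 yaw -29.10 Mz -0.099 sd 0.014 F [ 2.7 -5.9  5. ] pos [0.5092 0.0546 0.1304] w 0.0598 q6 0.57 tau6 -0.025
```

arm_command([
  [[0, 0, 0], [0, 0, 2.5], 0.4],
  [[0, 0, 0], [0, 0, 2.5], 0.4],
  [[0, 0, 0], [0, 0, 0], 0.4],
])

```text
t: 14.6
eef_pos: [0.5092, 0.0546, 0.1304]
ee_rot: [-3.141, -0.002, -0.598]
force: [2.7, -6.1, 5.8]
width: 0.0594
```

```bash
python3 m.py
```

```text
t14.8 yaw -34.09 Mz -0.021 sd 0.007 F [ 2.5 -6.1  5.4] pos [0.5092 0.0546 0.1304] w 0.0595 q6 0.48 tau6 -0.106
```

No contact by 105°. I'll use fewer camera calls per sample.

```bash
sed -i 's/range(4)/range(3)/' m.py
```

arm_command([
  [[0, 0, 0], [0, 0, 2.5], 0.4],
  [[0, 0, 0], [0, 0, 2.5], 0.4],
  [[0, 0, 0], [0, 0, 0], 0.4],
])

```text
t: 15.05
eef_pos: [0.5091, 0.0545, 0.1304]
ee_rot: [-3.141, -0.002, -0.685]
force: [2.8, -5.4, 5.4]
width: 0.0595
```

```bash
python3 m.py
```

```text
t15.2 yaw -39.10 Mz -0.070 sd 0.022 F [ 2.6 -6.   5.1] pos [0.5091 0.0545 0.1304] w 0.0596 q6 0.40 tau6 -0.118
```

arm_command([
  [[0, 0, 0], [0, 0, 2.5], 0.4],
  [[0, 0, 0], [0, 0, 2.5], 0.4],
  [[0, 0, 0], [0, 0, 0], 0.4],
])

```text
t: 15.45
eef_pos: [0.5091, 0.0544, 0.1304]
ee_rot: [-3.141, -0.002, -0.772]
force: [1.7, -6.7, 5.5]
width: 0.0597
```

```bash
python3 m.py
```

```text
t15.6 yaw -44.11 Mz -0.078 sd 0.029 F [ 2.4 -6.8  5.7] pos [0.5091 0.0545 0.1304] w 0.0596 q6 0.31 tau6 -0.076
```

arm_command([
  [[0, 0, 0], [0, 0, 2.5], 0.4],
  [[0, 0, 0], [0, 0, 2.5], 0.4],
  [[0, 0, 0], [0, 0, 0], 0.4],
])

```text
t: 15.85
eef_pos: [0.5091, 0.0544, 0.1304]
ee_rot: [-3.141, -0.002, -0.859]
force: [2.3, -6.6, 6.2]
width: 0.0596
```

```bash
python3 m.py
```

```text
t16.0 yaw -49.11 Mz -0.104 sd 0.023 F [ 1.7 -6.7  5.4] pos [0.5091 0.0544 0.1304] w 0.0594 q6 0.22 tau6 -0.057
```

arm_command([
  [[0, 0, 0], [0, 0, 2.5], 0.4],
  [[0, 0, 0], [0, 0, 2.5], 0.4],
  [[0, 0, 0], [0, 0, 0], 0.4],
])

```text
t: 16.25
eef_pos: [0.509, 0.0544, 0.1304]
ee_rot: [-3.141, -0.002, -0.947]
force: [1.8, -7.5, 6.0]
width: 0.0594
```

```bash
python3 m.py
```

```text
t16.4 yaw -54.10 Mz -0.030 sd 0.013 F [ 1.7 -6.8  6. ] pos [0.509  0.0544 0.1304] w 0.0596 q6 0.13 tau6 -0.145
```

arm_command([
  [[0, 0, 0], [0, 0, 2.5], 0.4],
  [[0, 0, 0], [0, 0, 2.5], 0.4],
  [[0, 0, 0], [0, 0, 0], 0.4],
])

```text
t: 16.65
eef_pos: [0.509, 0.0544, 0.1304]
ee_rot: [-3.141, -0.002, -1.034]
force: [2.5, -7.9, 6.4]
width: 0.0596
```

```bash
python3 m.py
```

```text
t16.8 yaw -59.10 Mz -0.085 sd 0.027 F [ 2.3 -7.   6.3] pos [0.509  0.0543 0.1304] w 0.0597 q6 0.05 tau6 -0.118
```

No contact by 130°.

arm_command([
  [[0, 0, 0], [0, 0, 2.5], 0.4],
  [[0, 0, 0], [0, 0, 2.5], 0.4],
  [[0, 0, 0], [0, 0, 0], 0.4],
])

```text
t: 17.05
eef_pos: [0.5089, 0.0543, 0.1304]
ee_rot: [-3.141, -0.001, -1.121]
force: [1.7, -7.1, 6.6]
width: 0.0598
```

```bash
python3 m.py
```

```text
t17.2 yaw -64.11 Mz -0.100 sd 0.019 F [ 1.7 -6.9  6.1] pos [0.5089 0.0543 0.1304] w 0.0592 q6 -0.04 tau6 -0.038
```

arm_command([
  [[0, 0, 0], [0, 0, 2.5], 0.4],
  [[0, 0, 0], [0, 0, 2.5], 0.4],
  [[0, 0, 0], [0, 0, 0], 0.4],
])

```text
t: 17.45
eef_pos: [0.5089, 0.0543, 0.1304]
ee_rot: [-3.141, -0.001, -1.208]
force: [1.5, -7.2, 6.1]
width: 0.0594
```

```bash
python3 m.py
```

```text
t17.6 yaw -69.11 Mz -0.117 sd 0.019 F [ 0.8 -7.3  6.8] pos [0.5089 0.0543 0.1304] w 0.0594 q6 -0.13 tau6 -0.066
```

arm_command([
  [[0, 0, 0], [0, 0, 2.5], 0.4],
  [[0, 0, 0], [0, 0, 2.5], 0.4],
  [[0, 0, 0], [0, 0, 0], 0.4],
])

```text
t: 17.85
eef_pos: [0.5088, 0.0543, 0.1304]
ee_rot: [-3.141, -0.002, -1.295]
force: [0.8, -6.7, 6.2]
width: 0.0597
```

```bash
python3 m.py
```

```text
t18.0 yaw -74.09 Mz 0.073 sd 0.024 F [ 1.4 -6.5  7.3] pos [0.5088 0.0543 0.1304] w 0.0594 q6 -0.22 tau6 -0.228
```

arm_command([
  [[0, 0, 0], [0, 0, 2.5], 0.4],
  [[0, 0, 0], [0, 0, 2.5], 0.4],
  [[0, 0, 0], [0, 0, 0], 0.4],
])

```text
t: 18.25
eef_pos: [0.5087, 0.0543, 0.1304]
ee_rot: [-3.141, -0.002, -1.383]
force: [0.5, -6.8, 6.9]
width: 0.0594
```

```bash
python3 m.py
```

```text
t18.4 yaw -79.08 Mz 0.146 sd 0.041 F [ 1.5 -6.5  6.7] pos [0.5087 0.0543 0.1304] w 0.0595 q6 -0.30 tau6 -0.291
```

The touch is clear: at 145–150° the torque excess is 0.10, then 0.21 N m, which is about 1.6 N m/rad. Extrapolating back, first touch was at about 142°, so we are 8° past it, below the 14° jam limit. The nearest click is 140°, and three clicks back from it is 80°. I'll turn back 70°.

arm_command([
  [[0, 0, 0], [0, 0, -4], 0.4],
  [[0, 0, 0], [0, 0, -4], 0.4],
  [[0, 0, 0], [0, 0, -4], 0.4],
  [[0, 0, 0], [0, 0, -4], 0.4],
  [[0, 0, 0], [0, 0, -4], 0.4],
  [[0, 0, 0], [0, 0, -4], 0.4],
  [[0, 0, 0], [0, 0, -4], 0.4],
  [[0, 0, 0], [0, 0, -4], 0.4],
  [[0, 0, 0], [0, 0, -4], 0.4],
  [[0, 0, 0], [0, 0, -4], 0.4],
  [[0, 0, 0], [0, 0, -4], 0.4],
  [[0, 0, 0], [0, 0, -4], 0.4],
  [[0, 0, 0], [0, 0, -4], 0.4],
  [[0, 0, 0], [0, 0, -4], 0.4],
  [[0, 0, 0], [0, 0, -4], 0.4],
  [[0, 0, 0], [0, 0, -4], 0.4],
  [[0, 0, 0], [0, 0, -4], 0.4],
  [[0, 0, 0], [0, 0, -2], 0.4],
  [[0, 0, 0], [0, 0, 0], 0.4],
  [[0, 0, 0], [0, 0, 0], 0.4],
])

```text
t: 20.07
eef_pos: [0.5093, 0.0548, 0.1304]
ee_rot: [3.141, -0.002, -0.158]
force: [2.5, -4.2, 5.0]
width: 0.0598
```

```bash
python3 m.py
```

```text
t20.2 yaw -9.08 Mz 0.018 sd 0.003 F [ 2.9 -5.2  4.8] pos [0.5093 0.0548 0.1304] w 0.0593 q6 0.92 tau6 -0.003
```

Now I'll release, rise, and move over to the lever side, turning square to its swing plane.

arm_command([
  [[0, 0, 0], [0, 0, 0], 1],
  [[0, 0, 0], [0, 0, 0], 1],
  [[0, 0, 0], [0, 0, 0], 1],
  [[0, 0, 0], [0, 0, 0], 1],
  [[0, 0, -20], [0, 0, 0], 1],
  [[0, 0, -20], [0, 0, 0], 1],
  [[0, 0, -20], [0, 0, 0], 1],
  [[0, 0, -20], [0, 0, 0], 1],
  [[0, 0, -20], [0, 0, 0], 1],
  [[-7, 18.5, 0], [0, 0, 0], 1],
  [[-7, 18.5, 0], [0, 0, 0], 1],
  [[-7, 18.5, 0], [0, 0, 0], 1],
  [[-7, 18.5, 0], [0, 0, 0], 1],
  [[-7, 18.5, 0], [0, 0, 0], 1],
])

```text
t: 21.38
eef_pos: [0.457, -0.032, 0.2284]
ee_rot: [3.141, 0.002, -0.161]
force: [0.7, -0.4, -0.4]
width: 0.0874
```

arm_command([
  [[0, 0, 0], [0, 0, -7], 0.6],
  [[0, 0, 0], [0, 0, -7], 0.6],
  [[0, 0, 0], [0, 0, -7], 0.6],
  [[0, 0, 0], [0, 0, -7], 0.6],
  [[0, 0, 0], [0, 0, -7], 0.6],
  [[0, 0, 0], [0, 0, -7], 0.6],
  [[0, 0, 0], [0, 0, -7], 0.6],
  [[0, 0, 0], [0, 0, -7], 0.6],
  [[0, 0, 0], [0, 0, -7], 0.6],
  [[0, 0, 0], [0, 0, -7], 0.6],
  [[0, 0, 0], [0, 0, -7], 0.6],
  [[0, 0, 0], [0, 0, -7], 0.6],
  [[0, 0, 0], [0, 0, -1.5], 0.6],
  [[0, 0, 0], [0, 0, 0], 0.6],
])

```text
t: 22.55
eef_pos: [0.4576, -0.0313, 0.2285]
ee_rot: [-3.14, 0.001, 1.332]
force: [-0.1, -0.0, -0.1]
width: 0.0528
```

```bash
python3 - <<'E'
from h import *
s=arm.get_state();print(s["t"],s["eef_pos"],s["ee_rot"],s["width"])
T=arm.grab_frame("top")[...,::-1];S=arm.grab_frame("side")[...,::-1]
o=np.zeros((400,800,3),np.uint8);o[:,:400]=cv2.resize(T[203:303,213:313],(400,400),interpolation=2);o[:,400:]=cv2.resize(S[180:260,275:355],(400,400),interpolation=2)
cv2.imwrite("pics/g3.png",o)
E
```

```text
22.55 [ 0.45764526 -0.03131873  0.2284523 ] [-3.13967005e+00  6.77037417e-04  1.33225035e+00] 0.05277440679000414
```

View pics/g3.png

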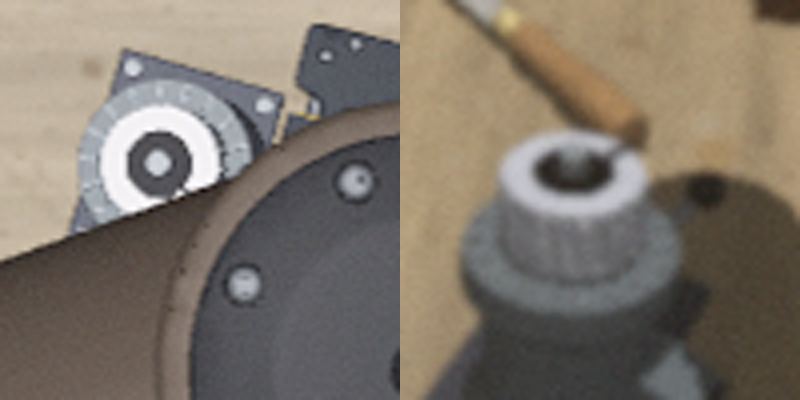

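The ring's index bar is at about (180,190), with the stub at (158,162). That puts it at −142° in world axes, against −61° at the start, so the ring has turned 81° (click 4, as planned). The lever is still unlocked. I'll descend over the ball and push.

arm_command([
  [[0, 0, 20], [0, 0, 0], 0.6],
  [[0, 0, 20], [0, 0, 0], 0.6],
  [[0, 0, 20], [0, 0, 0], 0.6],
  [[0, 0, 20], [0, 0, 0], 0.6],
  [[0, 0, 20], [0, 0, 0], 0.6],
  [[0, 0, 20], [0, 0, 0], 0.6],
  [[0, 0, 14], [0, 0, 0], 0.6],
  [[0, 0, 10], [0, 0, 0], 0.6],
  [[0, 0, 0], [0, 0, 0], 0.6],
])

```text
t: 23.4
eef_pos: [0.4572, -0.0312, 0.0834]
ee_rot: [-3.138, 0.002, 1.33]
force: [-0.2, 0.9, 1.0]
width: 0.0523
```

arm_command([
  [[0, 5, 0], [0, 0, 0], 0.6],
  [[0, 5, 0], [0, 0, 0], 0.6],
  [[0, 5, 0], [0, 0, 0], 0.6],
  [[0, 5, 0], [0, 0, 0], 0.6],
  [[0, 5, 0], [0, 0, 0], 0.6],
  [[0, 5, 0], [0, 0, 0], 0.6],
  [[0, 5, 0], [0, 0, 0], 0.6],
])

```text
t: 23.98
eef_pos: [0.4931, -0.039, 0.086]
ee_rot: [-3.141, 0.0, 1.331]
force: [-3.9, 0.6, 2.3]
width: 0.0526
```

arm_command([
  [[0, 5, 0], [0, 0, 0], 0.6],
  [[0, 5, 0], [0, 0, 0], 0.6],
  [[0, 5, 0], [0, 0, 0], 0.6],
  [[0, 5, 0], [0, 0, 0], 0.6],
  [[0, 5, 0], [0, 0, 0], 0.6],
])

```text
t: 24.4
eef_pos: [0.5177, -0.0449, 0.0854]
ee_rot: [-3.141, 0.0, 1.331]
force: [-2.5, 0.8, -1.7]
width: 0.0527
```

Pushing takes 2–4 N, as expected. On to the stop in small steps.

arm_command([
  [[0, 3, 0], [0, 0, 0], 0.6],
  [[0, 3, 0], [0, 0, 0], 0.6],
  [[0, 0, 0], [0, 0, 0], 0.6],
])

```text
t: 24.65
eef_pos: [0.5235, -0.0462, 0.0853]
ee_rot: [-3.141, 0.0, 1.331]
force: [-0.4, 0.3, -0.2]
width: 0.0526
```

arm_command([
  [[0, 2, 0], [0, 0, 0], 0.6],
  [[0, 0, 0], [0, 0, 0], 0.6],
])

```text
t: 24.82
eef_pos: [0.5253, -0.0466, 0.0856]
ee_rot: [3.141, 0.0, 1.332]
force: [-2.1, -0.1, -0.9]
width: 0.0524
```

arm_command([
  [[0, 1, 0], [0, 0, 0], 0.6],
  [[0, 0, 0], [0, 0, 0], 0.6],
])

```text
t: 24.98
eef_pos: [0.5262, -0.0468, 0.0856]
ee_rot: [3.141, -0.0, 1.332]
force: [-1.8, 1.3, -0.6]
width: 0.0526
```

arm_command([
  [[0, 1, 0], [0, 0, 0], 0.6],
  [[0, 0, 0], [0, 0, 0], 0.6],
])

```text
t: 25.15
eef_pos: [0.5272, -0.047, 0.0857]
ee_rot: [3.141, -0.0, 1.332]
force: [-1.9, 1.0, -0.4]
width: 0.0528
```

arm_command([
  [[0, 1, 0], [0, 0, 0], 0.6],
  [[0, 0, 0], [0, 0, 0], 0.6],
])

```text
t: 25.32
eef_pos: [0.5283, -0.0473, 0.0856]
ee_rot: [3.141, -0.0, 1.332]
force: [-2.5, 0.7, 0.4]
width: 0.0529
```

arm_command([
  [[0, 1, 0], [0, 0, 0], 0.6],
  [[0, 0, 0], [0, 0, 0], 0.6],
])

```text
t: 25.48
eef_pos: [0.5285, -0.0475, 0.0854]
ee_rot: [-3.141, 0.0, 1.331]
force: [-4.0, 0.7, -0.0]
width: 0.0521
```

arm_command([
  [[0, 1, 0], [0, 0, 0], 0.6],
  [[0, 0, 0], [0, 0, 0], 0.6],
])

```text
t: 25.65
eef_pos: [0.5288, -0.0477, 0.0852]
ee_rot: [-3.139, 0.0, 1.331]
force: [-6.2, 3.6, 1.8]
width: 0.0527
```

arm_command([
  [[0, 1, 0], [0, 0, 0], 0.6],
  [[0, 0, 0], [0, 0, 0], 0.6],
])

```text
t: 25.82
eef_pos: [0.529, -0.0479, 0.085]
ee_rot: [-3.138, 0.001, 1.331]
force: [-8.0, 5.0, 4.4]
width: 0.0528
```

arm_command([
  [[0, 1, 0], [0, 0, 0], 0.6],
  [[0, 0, 0], [0, 0, 0], 0.6],
])

```text
t: 25.98
eef_pos: [0.5291, -0.048, 0.0849]
ee_rot: [-3.136, 0.001, 1.33]
force: [-11.9, 6.9, 5.3]
width: 0.0525
```

The position has stalled while the force rises, so the lever is at its stop. I'll back off, rise and move clear to check.

arm_command([
  [[0, -5, 0], [0, 0, 0], 0.6],
  [[0, -8, 0], [0, 0, 0], 0.6],
  [[0, -6, 0], [0, 0, 0], 0.6],
  [[0, 0, -20], [0, 0, 0], 0.6],
  [[0, 0, -20], [0, 0, 0], 0.6],
  [[0, 0, -20], [0, 0, 0], 0.6],
  [[0, 0, -20], [0, 0, 0], 0.6],
  [[0, 0, -20], [0, 0, 0], 0.6],
  [[0, 0, -20], [0, 0, 0], 0.6],
  [[0, 0, -20], [0, 0, 0], 0.6],
  [[0, 0, -20], [0, 0, 0], 0.6],
])

```text
t: 26.9
eef_pos: [0.5135, -0.0437, 0.247]
ee_rot: [3.14, -0.001, 1.332]
force: [0.1, 0.4, -0.3]
width: 0.0526
```

arm_command([
  [[-28, 0, 0], [0, 0, 0], 0.6],
  [[-28, 0, 0], [0, 0, 0], 0.6],
  [[-28, 0, 0], [0, 0, 0], 0.6],
  [[-28, 0, 0], [0, 0, 0], 0.6],
  [[-28, 0, 0], [0, 0, 0], 0.6],
  [[-28, 0, 0], [0, 0, 0], 0.6],
  [[-28, 0, 0], [0, 0, 0], 0.6],
  [[-28, 0, 0], [0, 0, 0], 0.6],
  [[-28, 0, 0], [0, 0, 0], 0.6],
  [[-28, 0, 0], [0, 0, 0], 0.6],
  [[-28, 0, 0], [0, 0, 0], 0.6],
  [[0, 0, 0], [0, 0, 0], 0.6],
])

```text
t: 27.9
eef_pos: [0.4439, -0.3099, 0.2456]
ee_rot: [3.134, 0.059, 1.283]
force: [-0.1, 0.3, 0.4]
width: 0.0523
```

```bash
python3 - <<'E'
from h import *
s=arm.get_state();print(s["t"],s["eef_pos"],s["force"])
T=arm.grab_frame("top")[...,::-1];S=arm.grab_frame("side")[...,::-1]
cv2.imwrite("pics/top9.png",T);cv2.imwrite("pics/side9.png",S)
o=np.zeros((400,800,3),np.uint8);o[:,:400]=cv2.resize(T[205:325,210:330],(400,400),interpolation=2);o[:333,400:]=cv2.resize(S[195:295,270:390],(400,333),interpolation=2)
cv2.imwrite("pics/g4.png",o)
T0=cv2.imread("pics/top0.png")
for n,(x,y,w) in dict(tin=(208,118,45),cup=(212,277,45)).items():
    d=cv2.phaseCorrelate(*[cv2.cvtColor(np.ascontiguousarray(i[y:y+w,x:x+w]),6).astype(np.float32) for i in(T0,T)]);print(n,d)
E
```

```text
27.9 [ 0.44385866 -0.30991707  0.2456293 ] [-0.09517889  0.26845816  0.37563693]
tin ((0.5691500138240535, 0.5458084619969732), 0.981324040212749)
cup ((0.5059048202439342, 0.5220772154328621), 0.987370499269462)
```

View pics/g4.png

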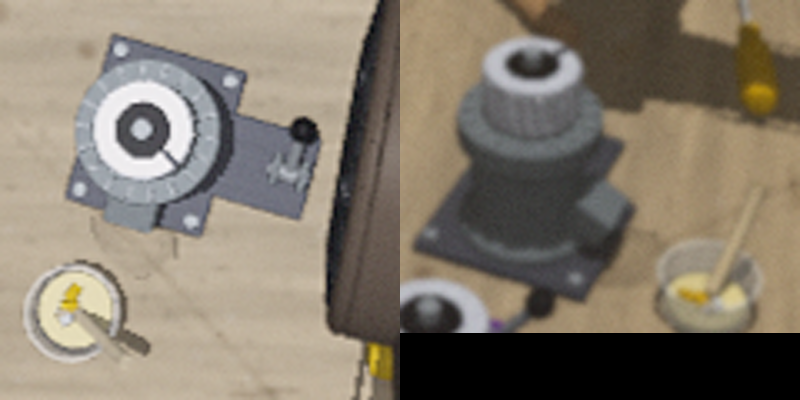

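The lever now leans the other way (ball at crop (304,129), top pixel (301,244)). The cup is unmoved and the ring's index is near (173,160). Next is a numeric check of the index angle before and after, and of the ball.

```bash
python3 - <<'E'
from h import *
z=.135;c=plane("top",252.4,243.7,z)
for f in("top0","top9"):
    im=cv2.cvtColor(cv2.imread(f"pics/{f}.png"),6).astype(np.float32);A=np.arange(-180,180,2.);P=np.zeros(len(A))
    for r in(.019,.021,.023,.025):
        q=np.array([proj("top",c+[r*np.cos(t),r*np.sin(t),0]) for t in np.radians(A)],np.float32)
        P+=cv2.remap(im,q[:,:1],q[:,1:],1)[:,0]
    w=np.clip(np.median(P)-150-P,0,None);k=A[P.argmin()];m=abs((A-k+180)%360-180)<25
    print(f,"index deg",k,(w*A)[m].sum()/w[m].sum())
T=cv2.imread("pics/top9.png");m=(T[232:256,290:312].max(2)<45).astype(np.uint8)
n,l,s,ce=cv2.connectedComponentsWithStats(m);i=1+s[1:,4].argmax();b=ce[i]+[290,232]
print("ball",b,plane("top",*b,.0715),"expect .511 -.045")
E
```

```text
top0 index deg -54.0 -53.51136625642004
top9 index deg -134.0 -133.76218903095688
ball [301.02777778 243.97222222] [ 0.50915768 -0.04581261  0.0715    ] expect .511 -.045
```

```bash
python3 -c "
from station import arm
print(arm.job_done())"
```

```text
the job is handed in; nothing more can be done
None
```

The mill is set and locked, and I handed the job in at about 28 s of the 72 s allowed; no verdict was reported.

- **Touch:** I turned the ring clockwise in 5° steps. The torque began to rise at about 142° (2.48 rad), at roughly 1.6 N m per rad. I stopped about 8° past that, short of the 14° jam limit.
- **Set-back:** I turned the ring back to the fourth click, three clicks below the one nearest the touch. The camera shows a net turn of 80.3°, against 80° intended.
- **Lock:** I pushed the lever to its stop. The last 4 mm commanded moved it under 1 mm while the force rose to about 14 N.
- **Lever check that disagreed slightly:** the camera puts the ball about 2 mm from its expected locked place. Its swing measures 54 mm, where 56.5 mm would be full. That is about one pixel, so I trusted the stop I felt.
- **Bystanders:** the cup and tin show no shift between the first and last pictures. I did not measure the chisel, but no move went near it at bench height. The gripper ended clear of everything.

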